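# Snap the carrying handle onto the press weight's lifting loop

### The job

Get the heavy press weight ready to be carried: take the carrying handle out of its wooden block and press its snap hook straight down over the bar of the weight's loop until the bar has passed the sprung gate and the gate has sprung shut. Then tug the handle upward once, firmly enough that the bar bears on the shut gate with at least 10 N for about half a second, let it down again and leave it on the loop, let go. Work by feel and never push or pull on the loop with more than 25 N; do not disturb the can, the pepper shaker or the garlic.

Things in the scene. Friction and masses are not known exactly. Their poses are not given: they have to be found in the camera images.
- handle (a point): Carrying handle with snap hook, loose, about 0.25 kg, 112 mm high, standing upright in the wooden block at the start. The point is the centre of its black ribbed grip (64 mm along its x, 20 mm along its y, 28 mm high), z up. Pinch the grip across its y. The steel hook hangs below it.
- hook: The same handle; origin midway between the lower ends of the hook's legs, 98 mm below the grip's centre, same axes. Hook: 11 mm round steel bar in the x-z plane, an upside-down U, inner width 22 mm. Below the grip's centre: inside top of the U 34 mm, upper edge of the shut gate 75 mm, leg ends 98 mm. Under the gate the legs flare to a mouth about 32 mm wide that guides a bar in.
- gate (a joint): Sprung gate: 6 mm steel pin across the hook's mouth, 78 mm below the grip's centre, hinged in the +x leg. 0 = shut, grows as it swings up into the hook (to 1.45 rad); opens inward only. A bar pressed in needs 4 to 10 N and frees the gate 53 to 59 mm below the grip's centre (bar centre); the hook bottoms on the bar at 38 mm. In a tug the bar bears on the shut gate at 71 mm.
- loop_bar (a point): Nominal middle of the top bar of the press weight's steel loop, 116 mm above the worktop. The loop is screwed in by hand: its bar truly lies up to 10 mm above or below this point (fixed in a run, not measured; sideways the point is true): find the height by feel. Bar 8 mm thick, along this point's y axis, 72 mm straight, posts at y = +-48 mm. The hook's y axis must lie along it (either way).
- press_weight: Cast round press weight, 132 mm across, 34 mm high (bosses at the loop's feet to 42 mm), with the loop on top; too heavy to move and may be taken as fixed. Origin at the centre of its underside, y along the loop's bar.
- block: Wooden block, 92 x 56 x 30 mm, fixed, origin at the centre of its underside. A slot 61 x 16 mm, 22 mm deep, along its x axis holds the hook's legs; the handle lifts straight up out of it.
- can: Bystander: drinks can, 66 mm across, 115 mm high, origin at its underside; leave it alone.
- pepper: Bystander: pepper shaker, 44 mm across, 90 mm high, origin at its underside; leave it alone.
- garlic: Bystander: garlic bulb, 55 mm, origin at its underside; leave it alone.

How it is judged:
By the outcome, as a careful person would: the job done as asked, in the order asked, and still so for the second after the job is handed in, with the robot touching nothing.
It also fails if it takes over 64 s, if anything falls off the work surface, if the arm or the gripper's body presses on something with over 40 N, if the wrist force passes 120 N, or if a joint passes its speed limit or range.

### The arm

A 6-joint arm with a two-finger parallel gripper is mounted at the origin on a cart in front of the work surface, level with it; the furniture and walls round the work are solid. World frame = base frame: x ahead of the robot, y to its left, z up, the work surface at z = 0. Lengths are in m, angles in rad, forces in N, time in s.
With the tool pointing down it reaches from about 0.4 to 0.825 m from the base axis. Payload 7 kg.
Tool frame: the origin (TCP) lies at the very end of the fingers, on their centre line; the grasp point (between the pads) lies 19 mm behind it; z points along the fingers, y is the line along which they close (so a half turn about z gives the same grasp; the last joint's range is limited). The gripper opens to 88 mm and grips with 3 to 60 N. Pads are 19 mm wide; open, the fingers measure 130 mm over their backs; the gripper's body (78 mm by 193 mm) begins 47 mm behind the grasp point.
Start: joints at [-1.056, 0.359, 0.012, 0, -1.224, -0.288], TCP at [0.152, -0.658, 0.227] pointing down, gripper open.
Joint ranges: [-3.07, 3.07], [-1.43, 2.12], [-1.02, 1.25], [-3.03, 1.67], [-3.05, -0], [-3.03, 3.03]. Speed limits (rad/s): [2.39, 2.39, 3.01, 3.14, 3.14, 3.14].

### API

Orientations are given as a unit quaternion [x, y, z, w].
In Python, from rig import readout, cams, arm, finder gives the robot as it stands. The module is installed in compiled form; this text tells all that it offers.
- The arm moves only by the tool step_arm, never from a script. Its argument "rows" is a list of rows, each a list of 7 numbers: the shift along the world's x, y, z in units of 0.03 m (1.0 is 0.03 m), then the turn, a rotation vector about the world's x, y, z in units of 8 degrees (1.0 is 8 degrees), then the closure, from -1 (fully open) to 1 (shut). A call has 1 to 8 rows; each row shifts and turns the commanded pose from where the row before left it; what a row does not reach is not made up. A row lasts 1/8 s, in which the tool goes at most 62.5 mm and 10.7 degrees, less where a joint would pass 70% of its speed; a pose out of reach is approached as far as the arm can. A call with a number of a shift or a turn outside -1 to 1 is refused whole. A call with a gripper value outside its range is refused whole. The fingers move at their own pace and stop on an object; "grip_force" is the grip in N (left out, the last holds). Time passes only in rows, so rows that do not move let the fingers close. It gives the time, the measured TCP pose, the force, the opening and the grip force at its end, in the units of the state.
- readout.observe(): the state, without advancing time (a new reading comes with each control period).
- cams.camera(name): name is "scene" or "top" or "wrist"; returns a dict with "image" (480x640x3 uint8, red, green, blue), "z_map" (480x640 float32, m along the optical axis (not along the pixel's ray), 0 where there is no reading), "fx", "fy", "cx", "cy" (pixels), "R" (3x3) and "t" (3): a world point X has camera coordinates R X + t; the wrist camera has in their place "hand_eye" (4x4, takes a point from camera to tool coordinates, whose origin is the TCP and whose axes are the flange's). Camera axes: x right, y down, z forward; pixel columns grow to the right and rows downward; lengths in m; the calibration is good to about 2 mm. A picture is of the moment at which its call begins: read the wrist's pose just before it.
- arm.finish_job(): hands the job in; it is judged then, once.
Trained networks look in a picture, given as the dict that the camera call returned (one of the last four; its "shot" number tells which), for a name from the list of things; names that differ only in an ending like _2 or _b are one class to them, and where a whole thing is asked for, a point or a joint stands for the part that bears it (a point fixed in the world has none). Each returns a list of dicts, best first, with "conf" (0 to 1); they miss things now and then, are a little off and sometimes report something else, mostly with a low value. They report only what shows in the picture. A call takes as long as a camera call.
- finder.look_for(name, picture): "bbox" ([left, top, width, height] in pixels, round what is visible of it).
- finder.mark_of(name, picture): "centre" ([column, row] in pixels: a listed point, or the origin of a listed thing).
The state is a dict: "clock": time; "joints": joint angles; "joint_velocities": joint speeds; "joint_torque": joint torques, N m; "ee_pos": TCP position; "orientation": TCP orientation; "contact_force": force on the tool from outside, world axes, zero at the start; "torque": the same for the moment, N m; "grip_width": finger opening in m; "finger_force": force on a finger pad.
Only numpy, scipy, OpenCV 4.12 (cv2) and the standard library are available. Lean on these libraries where they do the work, as an engineer would, in place of code of your own. Each camera call takes 0.05 s, during which the arm holds its last target. There are 200 camera calls.

## Working session

There is one attempt and no reset: what is moved stays moved. The work goes in short steps, Python scripts to look and compute and a tool call to move; the robot and the scene stay as the last step left them, time stands still between calls to the robot, and variables do not carry over. Pictures are saved under pics/ and viewed, at most 10 in all, crops included, and the job is handed in when it is done.

Besides the shell and the picture viewer there is one more tool, called after ">>>" by a JSON object that holds its "op" and its "data", one argument or row to a line. step_arm: Moves the arm, as the interface text tells. Its arguments: {"type":"object","properties":{"rows":{"type":"array","items":{"type":"array","items":{"type":"number","minimum":-1,"maximum":1}}},"grip_force":{"type":"number"}},"required":["rows"]}

```bash
mkdir -p pics; cat > h.py <<'E'
import numpy as np, cv2
from rig import readout, cams, arm, finder
from scipy.spatial.transform import Rotation as Ro
def wpose(s):
    T=np.eye(4);T[:3,:3]=Ro.from_quat(s["orientation"]).as_matrix();T[:3,3]=s["ee_pos"];return T
def shot(name):
    s=readout.observe();p=cams.camera(name)
    if name=="wrist": M=wpose(s)@p["hand_eye"]
    else:
        M=np.eye(4);M[:3,:3]=p["R"].T;M[:3,3]=-p["R"].T@p["t"]
    return p,M
def ray(p,M,c):
    d=np.array([(c[0]-p["cx"])/p["fx"],(c[1]-p["cy"])/p["fy"],1.]);return M[:3,3],M[:3,:3]@d
def atz(p,M,c,z):
    o,d=ray(p,M,c);return o+d*(z-o[2])/d[2]
def cloud(p,M):
    v,u=np.mgrid[0:480,0:640];z=p["z_map"];
    P=np.stack([(u-p["cx"])/p["fx"]*z,(v-p["cy"])/p["fy"]*z,z],-1)
    return P@M[:3,:3].T+M[:3,3]
def save(p,n): cv2.imwrite(f"pics/{n}.png",p["image"][:,:,::-1])
E
python3 - <<'E'
from h import *
print(readout.observe())
Z=dict(handle=.112,hook=.014,loop_bar=.116,press_weight=0,block=0,can=0,pepper=0,garlic=0)
for n in ("top","scene"):
    p,M=shot(n);save(p,n);print(n,M[:3,3].round(3))
    for k,z in Z.items():
        for r in finder.mark_of(k,p)[:2]:
            print(k,np.round(r["centre"]),round(r["conf"],2),atz(p,M,r["centre"],z).round(3))
E
```

```text
{'clock': 0.0, 'joints': array([-1.05587306e+00,  3.59394131e-01,  1.10582020e-02, -3.70225057e-04,
       -1.22408160e+00, -2.88081979e-01]), 'joint_velocities': array([ 1.89176092e-04, -8.07030709e-04, -3.32258809e-04, -1.15408749e-03,
       -1.17942998e-03, -2.80615499e-05]), 'joint_torque': array([-2.16271983e-04, -5.82713413e+01,  2.93057799e+01,  6.99729100e+00,
        6.75010946e-03, -1.94868935e-04]), 'ee_pos': array([ 0.15166774, -0.6572394 ,  0.22561409]), 'orientation': array([-1.13114943e-01,  9.93581563e-01,  8.14154783e-04, -1.56579016e-04]), 'contact_force': array([-0.48139614, -0.42195927,  0.78720025]), 'torque': array([ 0.02496527, -0.00252318,  0.04695099]), 'finger_force': 0.0, 'grip_width': 0.08755540982306595}
top [ 0.353 -0.131  1.077]
handle [214. 230.] 0.63 [0.504 0.081 0.112]
handle [422. 258.] 0.57 [ 0.463 -0.292  0.112]
hook [413. 262.] 0.82 [ 0.465 -0.291  0.014]
loop_bar [200. 220.] 0.9 [0.521 0.106 0.116]
loop_bar [295. 287.] 0.33 [ 0.406 -0.067  0.116]
press_weight [213. 232.] 0.7 [0.518 0.108 0.   ]
block [413. 263.] 0.88 [ 0.463 -0.292  0.   ]
can [304. 220.] 0.66 [ 0.547 -0.074  0.   ]
pepper [475. 223.] 0.74 [ 0.547 -0.416  0.   ]
garlic [294. 284.] 0.89 [ 0.418 -0.058  0.   ]
scene [0.146 0.239 0.78 ]
handle [382. 195.] 0.86 [ 0.462 -0.292  0.112]
hook [371. 224.] 0.9 [ 0.473 -0.285  0.014]
loop_bar [203. 302.] 0.89 [0.528 0.113 0.116]
loop_bar [219. 334.] 0.16 [0.462 0.132 0.116]
press_weight [220. 331.] 0.83 [0.522 0.107 0.   ]
block [372. 230.] 0.61 [ 0.465 -0.283  0.   ]
block [379. 183.] 0.2 [ 0.545 -0.406  0.   ]
can [279. 258.] 0.67 [ 0.563 -0.086  0.   ]
pepper [377. 179.] 0.73 [ 0.557 -0.414  0.   ]
garlic [318. 309.] 0.78 [ 0.419 -0.056  0.   ]
```

View pics/top.png

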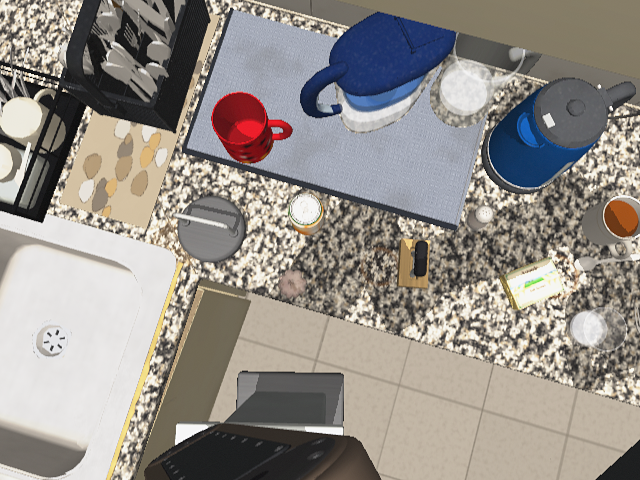

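View pics/scene.png

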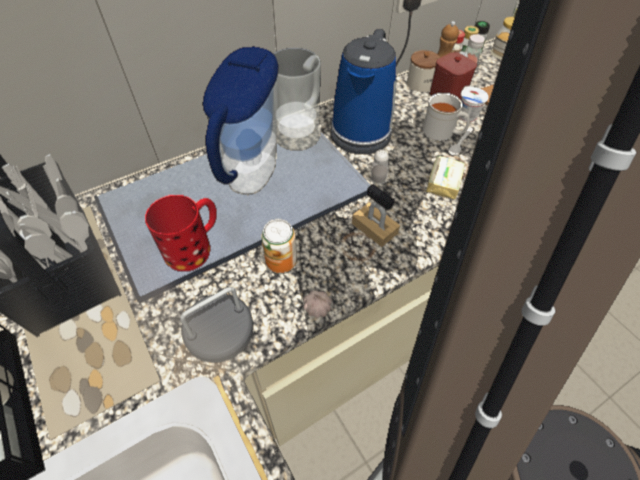

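```bash
python3 - <<'E'
from h import *
p,M=shot("top");P=cloud(p,M)
def fit(c,r,zl,zh):
    m=(np.hypot(P[...,0]-c[0],P[...,1]-c[1])<r)&(P[...,2]>zl)&(P[...,2]<zh)
    Q=P[m];b=cv2.minAreaRect((Q[:,:2]*1000).astype(np.float32));w=np.linalg.eigh(np.cov(Q[:,:2].T))
    print(len(Q),Q.mean(0).round(4),b,np.degrees(np.arctan2(w[1][1,1],w[1][0,1])),np.sqrt(w[0]))
fit((.463,-.292),.06,.1,.14)   # grip
fit((.463,-.292),.07,.02,.04)  # block
fit((.523,.107),.07,.1,.15)    # bar
p,M=shot("scene");P=cloud(p,M)
fit((.463,-.292),.06,.1,.14)
fit((.523,.107),.07,.1,.15)
E
```

```text
433 [ 0.4617 -0.2883  0.1176] ((462.580322265625, -289.62158203125), (20.84381866455078, 63.74305725097656), 86.75247955322266) 176.4082814841722 [0.0060044  0.01794029]
871 [ 0.4574 -0.2829  0.0299] ((462.4588317871094, -290.1251220703125), (57.44007873535156, 92.0556411743164), 86.81523895263672) -173.79035042750655 [0.01691871 0.02941806]
258 [0.5212 0.1033 0.1187] ((522.0433959960938, 105.919189453125), (102.27130126953125, 8.188175201416016), 78.34857940673828) 78.36454195976718 [0.00226012 0.0298132 ]
385 [ 0.4607 -0.2834  0.1156] ((463.11126708984375, -286.70965576171875), (22.270097732543945, 62.5970458984375), 85.75141906738281) 177.9324217833551 [0.00545964 0.01839105]
326 [0.5223 0.1101 0.1195] ((523.1162719726562, 108.18827819824219), (102.88249206542969, 8.998175621032715), 78.51206970214844) 78.35129702249004 [0.00210152 0.03148054]
```

The top view shows the handle in its block at about (420,258) and the weight's loop at (205,220). The can is at (305,210), the garlic at (293,284) and the pepper at (482,215). The scene view agrees. Moving above the handle now.

>>> {"op": "step_arm", "data": {
  "rows": [
    [0.8, 0.95, 0, 0, 0, -0.16, -1],
    [0.8, 0.95, 0, 0, 0, -0.16, -1],
    [0.8, 0.95, 0, 0, 0, -0.16, -1],
    [0.8, 0.95, 0, 0, 0, -0.16, -1],
    [0.8, 0.95, 0, 0, 0, -0.16, -1],
    [0.8, 0.95, 0, 0, 0, -0.16, -1],
    [0.8, 0.95, 0, 0, 0, -0.16, -1],
    [0.8, 0.95, 0, 0, 0, -0.16, -1]
  ]
}}

```text
clock: 2.0
ee_pos: [0.3445, -0.4287, 0.2268]
orientation: [-0.024, 1.0, -0.0, 0.0]
contact_force: [0.8, -0.1, 0.6]
grip_width: 0.0875
finger_force: 0.0
```

>>> {"op": "step_arm", "data": {
  "rows": [
    [0.8, 0.95, 0, 0, 0, -0.16, -1],
    [0.8, 0.95, 0, 0, 0, -0.16, -1],
    [0.8, 0.95, 0, 0, 0, -0.16, -1],
    [0.8, 0.95, 0, 0, 0, -0.16, -1],
    [0.77, 0.9, 0, 0, 0, -0.1, -1],
    [0, 0, 0, 0, 0, 0, -1],
    [0, 0, 0, 0, 0, 0, -1]
  ]
}}

```text
clock: 2.88
ee_pos: [0.4628, -0.2887, 0.2266]
orientation: [0.027, 1.0, -0.0, -0.0]
contact_force: [0.2, 0.1, -0.2]
grip_width: 0.0875
finger_force: 0.0
```

```bash
cat > w.py <<'E'
from h import *
s=readout.observe();R=Ro.from_quat(s["orientation"]).as_matrix()
print(s["clock"],s["ee_pos"].round(4),s["orientation"].round(4),"yaw y",np.degrees(np.arctan2(R[1,1],R[0,1])).round(2),s["contact_force"].round(2),s["grip_width"])
E
python3 - <<'E'
from w import *
p,M=shot("wrist");save(p,"w1");P=cloud(p,M)
m=(np.hypot(P[...,0]-.463,P[...,1]+.289)<.06)&(P[...,2]>.1)&(P[...,2]<.14)
Q=P[m];print(len(Q),Q.mean(0),cv2.minAreaRect((Q[:,:2]*1000).astype(np.float32)))
for r in finder.mark_of("handle",p)[:2]: print(r["conf"],r["centre"],atz(p,M,r["centre"],.106))
E
```

```text
2.875 [ 0.4628 -0.2887  0.2266] [ 0.0273  0.9996 -0.     -0.    ] yaw y 86.87 [ 0.22  0.1  -0.16] 0.08749420737888075
2905 [ 0.45965909 -0.29008158  0.11777675] ((462.18963623046875, -290.2436828613281), (20.67593765258789, 62.88261795043945), 86.66517639160156)
0.95 [314.0, 234.5] [ 0.46337033 -0.29105289  0.106     ]
```

>>> {"op": "step_arm", "data": {
  "rows": [
    [0, -0.05, -0.8, 0, 0, 0, -1],
    [0, 0, -0.8, 0, 0, 0, -1],
    [0, 0, -0.8, 0, 0, 0, -1],
    [0, 0, -0.8, 0, 0, 0, -1],
    [0, 0, -0.8, 0, 0, 0, -1],
    [0, 0, -0.6, 0, 0, 0, -1],
    [0, 0, 0, 0, 0, 0, -1],
    [0, 0, 0, 0, 0, 0, -1]
  ]
}}

```text
clock: 3.98
ee_pos: [0.463, -0.2908, 0.0893]
orientation: [0.028, 1.0, -0.0, 0.0]
contact_force: [0.1, 0.4, -0.4]
grip_width: 0.0875
finger_force: 0.0
```

>>> {"op": "step_arm", "data": {
  "grip_force": 45,
  "rows": [
    [0, 0, 0, 0, 0, 0, 1],
    [0, 0, 0, 0, 0, 0, 1],
    [0, 0, 0, 0, 0, 0, 1],
    [0, 0, 0, 0, 0, 0, 1],
    [0, 0, 0, 0, 0, 0, 1],
    [0, 0, 0, 0, 0, 0, 1]
  ]
}}

```text
clock: 4.72
ee_pos: [0.4629, -0.2902, 0.0885]
orientation: [0.028, 1.0, 0.0, -0.0]
contact_force: [-0.3, -0.8, 0.5]
grip_width: 0.0333
finger_force: 0.0
```

>>> {"op": "step_arm", "data": {
  "rows": [
    [0, 0, 0, 0, 0, 0, 1],
    [0, 0, 0, 0, 0, 0, 1],
    [0, 0, 0, 0, 0, 0, 1],
    [0, 0, 0, 0, 0, 0, 1]
  ]
}}

```text
clock: 5.22
ee_pos: [0.4628, -0.2903, 0.0885]
orientation: [0.028, 1.0, -0.0, -0.0]
contact_force: [0.0, -1.7, 0.2]
grip_width: 0.0196
finger_force: 45.0
```

>>> {"op": "step_arm", "data": {
  "rows": [
    [0, 0, 0.3, 0, 0, 0, 1],
    [0, 0, 0.5, 0, 0, 0, 1],
    [0, 0, 0.8, 0, 0, 0, 1],
    [0, 0, 0.9, 0, 0, 0, 1],
    [0, 0, 0.9, 0, 0, 0, 1],
    [0, 0, 0.9, 0, 0, 0, 1],
    [0, 0, 0.9, 0, 0, 0, 1],
    [0, 0, 0.3, 0, 0, 0, 1]
  ]
}}

```text
clock: 6.22
ee_pos: [0.4635, -0.2904, 0.2561]
orientation: [0.028, 1.0, -0.0, 0.002]
contact_force: [0.5, -0.5, -3.1]
grip_width: 0.0201
finger_force: 45.0
```

>>> {"op": "step_arm", "data": {
  "rows": [
    [0.1, 0.5, 0, 0, 0, -0.08, 1],
    [0.14, 0.9, 0, 0, 0, -0.08, 1],
    [0.14, 0.95, 0, 0, 0, -0.08, 1],
    [0.14, 0.95, 0, 0, 0, -0.08, 1],
    [0.14, 0.95, 0, 0, 0, -0.08, 1],
    [0.14, 0.95, 0, 0, 0, -0.08, 1],
    [0.14, 0.95, 0, 0, 0, -0.08, 1],
    [0.14, 0.95, 0, 0, 0, -0.08, 1]
  ]
}}

```text
clock: 7.22
ee_pos: [0.4948, -0.0762, 0.2531]
orientation: [0.072, 0.997, 0.0, -0.0]
contact_force: [0.0, -0.4, -3.3]
grip_width: 0.0194
finger_force: 45.0
```

>>> {"op": "step_arm", "data": {
  "rows": [
    [0.14, 0.95, 0, 0, 0, -0.08, 1],
    [0.14, 0.95, 0, 0, 0, -0.08, 1],
    [0.14, 0.95, 0, 0, 0, -0.08, 1],
    [0.14, 0.95, 0, 0, 0, -0.08, 1],
    [0.14, 0.95, 0, 0, 0, -0.08, 1],
    [0.14, 0.9, 0, 0, 0, 0, 1],
    [0, 0.3, 0, 0, 0, 0, 1],
    [0, 0, 0, 0, 0, 0, 1]
  ]
}}

```text
clock: 8.22
ee_pos: [0.52, 0.1014, 0.2532]
orientation: [0.1, 0.995, -0.0, -0.0]
contact_force: [-0.1, -0.7, -3.4]
grip_width: 0.0198
finger_force: 45.0
```

```bash
python3 - <<'E'
from w import *
p,M=shot("wrist");save(p,"w2")
t,T=shot("top");cv2.imwrite("pics/t2.png",cv2.resize(t["image"][120:320,100:340,::-1],None,fx=2.5,fy=2.5))
P=cloud(p,M)
m=(np.hypot(P[...,0]-.5225,P[...,1]-.107)<.07)&(P[...,2]>.1)&(P[...,2]<.135)
Q=P[m];print(len(Q))
if len(Q)>5: print(Q.mean(0),cv2.minAreaRect((Q[:,:2]*1000).astype(np.float32)))
for k in("hook","loop_bar","handle"):
  for q,N in((p,M),(t,T)):
    for r in finder.mark_of(k,q)[:2]: print(k,r["conf"],r["centre"],atz(q,N,r["centre"],dict(hook=s["ee_pos"][2]-.08,loop_bar=.116,handle=s["ee_pos"][2]+.018)[k]))
E
```

```text
8.225 [0.52   0.1014 0.2532] [ 9.96e-02  9.95e-01 -2.00e-04 -4.00e-04] yaw y 78.57 [-0.14 -0.71 -3.43] 0.019797115955333462
1367
[0.52156698 0.10738478 0.11808231] ((522.0693969726562, 106.38011169433594), (102.25396728515625, 7.8161821365356445), 78.35721588134766)
hook 0.63 [319.0, 253.9] [0.52085344 0.10210962 0.17317131]
loop_bar 0.6 [325.8, 229.0] [0.52259686 0.10686148 0.116     ]
loop_bar 0.98 [196.6, 218.7] [0.5232841  0.11202667 0.116     ]
loop_bar 0.58 [473.9, 222.1] [ 0.52809874 -0.38445894  0.116     ]
handle 0.64 [315.8, 337.9] [0.51961151 0.10086738 0.27117131]
handle 0.49 [213.9, 232.0] [0.47617773 0.04586906 0.27117131]
```

View pics/w2.png

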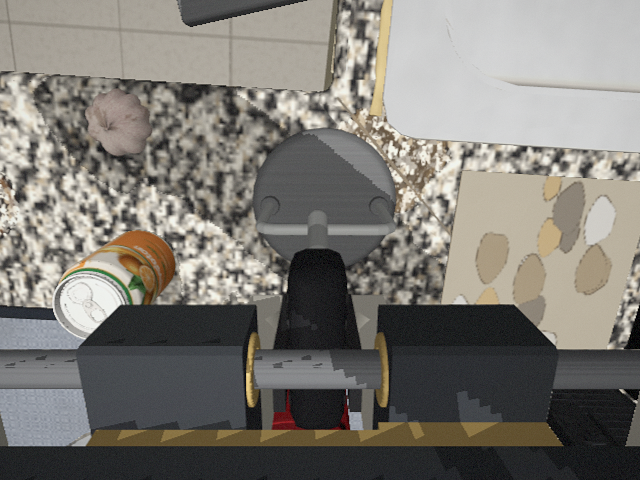

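The wrist view shows the handle upright between the fingers (318,250) and lined up with the loop bar, which runs along row 229. Next is a small centring shift and lowering to just above the highest possible contact.

>>> {"op": "step_arm", "data": {
  "rows": [
    [0.07, 0.18, -0.4, 0, 0, 0, 1],
    [0, 0, -0.5, 0, 0, 0, 1],
    [0, 0, -0.5, 0, 0, 0, 1],
    [0, 0, -0.3, 0, 0, 0, 1],
    [0, 0, 0, 0, 0, 0, 1],
    [0, 0, 0, 0, 0, 0, 1]
  ]
}}

```text
clock: 9.38
ee_pos: [0.5229, 0.1068, 0.203]
orientation: [0.1, 0.995, 0.0, 0.0]
contact_force: [1.1, -0.2, -2.2]
grip_width: 0.0192
finger_force: 45.0
```

>>> {"op": "step_arm", "data": {
  "rows": [
    [0, 0, -0.06, 0, 0, 0, 1],
    [0, 0, -0.06, 0, 0, 0, 1]
  ]
}}

```text
clock: 9.62
ee_pos: [0.5227, 0.1068, 0.1992]
orientation: [0.1, 0.995, 0.0, 0.0]
contact_force: [-0.4, -0.7, -2.4]
grip_width: 0.0198
finger_force: 45.0
```

>>> {"op": "step_arm", "data": {
  "rows": [
    [0, 0, -0.06, 0, 0, 0, 1],
    [0, 0, -0.06, 0, 0, 0, 1]
  ]
}}

```text
clock: 9.88
ee_pos: [0.5226, 0.1067, 0.1953]
orientation: [0.1, 0.995, 0.0, 0.0]
contact_force: [-0.3, -0.7, -2.3]
grip_width: 0.0196
finger_force: 45.0
```

>>> {"op": "step_arm", "data": {
  "rows": [
    [0, 0, -0.06, 0, 0, 0, 1],
    [0, 0, -0.06, 0, 0, 0, 1]
  ]
}}

```text
clock: 10.12
ee_pos: [0.5225, 0.1067, 0.1916]
orientation: [0.1, 0.995, -0.0, -0.0]
contact_force: [-0.1, 0.4, -2.4]
grip_width: 0.0199
finger_force: 45.0
```

Free baseline is about -2.4 N. Continuing down in small steps.

>>> {"op": "step_arm", "data": {
  "rows": [
    [0, 0, -0.06, 0, 0, 0, 1],
    [0, 0, -0.06, 0, 0, 0, 1]
  ]
}}

```text
clock: 10.38
ee_pos: [0.5226, 0.1067, 0.188]
orientation: [0.1, 0.995, -0.0, 0.0]
contact_force: [-0.2, -0.2, -2.2]
grip_width: 0.0198
finger_force: 45.0
```

>>> {"op": "step_arm", "data": {
  "rows": [
    [0, 0, -0.06, 0, 0, 0, 1],
    [0, 0, -0.06, 0, 0, 0, 1]
  ]
}}

```text
clock: 10.62
ee_pos: [0.5226, 0.1067, 0.1845]
orientation: [0.1, 0.995, -0.0, -0.0]
contact_force: [0.0, 0.2, -1.9]
grip_width: 0.0197
finger_force: 45.0
```

>>> {"op": "step_arm", "data": {
  "rows": [
    [0, 0, -0.06, 0, 0, 0, 1],
    [0, 0, -0.06, 0, 0, 0, 1]
  ]
}}

```text
clock: 10.88
ee_pos: [0.5229, 0.1067, 0.1814]
orientation: [0.1, 0.995, 0.0, 0.0]
contact_force: [-0.9, 0.1, 1.9]
grip_width: 0.0199
finger_force: 45.0
```

>>> {"op": "step_arm", "data": {
  "rows": [
    [0, 0, -0.06, 0, 0, 0, 1],
    [0, 0, -0.06, 0, 0, 0, 1]
  ]
}}

```text
clock: 11.12
ee_pos: [0.5227, 0.1067, 0.1776]
orientation: [0.1, 0.995, 0.0, 0.0]
contact_force: [-1.2, -0.1, 3.5]
grip_width: 0.0196
finger_force: 45.0
```

>>> {"op": "step_arm", "data": {
  "rows": [
    [0, 0, -0.06, 0, 0, 0, 1],
    [0, 0, -0.06, 0, 0, 0, 1]
  ]
}}

```text
clock: 11.38
ee_pos: [0.523, 0.1069, 0.174]
orientation: [0.1, 0.995, 0.0, 0.0]
contact_force: [0.5, 0.0, 3.9]
grip_width: 0.0196
finger_force: 45.0
```

>>> {"op": "step_arm", "data": {
  "rows": [
    [0, 0, -0.06, 0, 0, 0, 1],
    [0, 0, -0.06, 0, 0, 0, 1]
  ]
}}

```text
clock: 11.62
ee_pos: [0.5231, 0.1069, 0.1703]
orientation: [0.1, 0.995, 0.0, 0.001]
contact_force: [2.0, -0.8, 4.4]
grip_width: 0.0194
finger_force: 45.0
```

>>> {"op": "step_arm", "data": {
  "rows": [
    [0, 0, -0.06, 0, 0, 0, 1],
    [0, 0, -0.06, 0, 0, 0, 1]
  ]
}}

```text
clock: 11.88
ee_pos: [0.5229, 0.1068, 0.1665]
orientation: [0.1, 0.995, 0.0, 0.0]
contact_force: [2.1, -0.3, 3.9]
grip_width: 0.0197
finger_force: 45.0
```

>>> {"op": "step_arm", "data": {
  "rows": [
    [0, 0, -0.06, 0, 0, 0, 1],
    [0, 0, -0.06, 0, 0, 0, 1]
  ]
}}

```text
clock: 12.12
ee_pos: [0.5227, 0.1067, 0.1628]
orientation: [0.1, 0.995, 0.0, 0.0]
contact_force: [2.2, -1.5, 2.6]
grip_width: 0.0196
finger_force: 45.0
```

>>> {"op": "step_arm", "data": {
  "rows": [
    [0, 0, -0.06, 0, 0, 0, 1],
    [0, 0, -0.06, 0, 0, 0, 1]
  ]
}}

```text
clock: 12.38
ee_pos: [0.5225, 0.1067, 0.1591]
orientation: [0.1, 0.995, -0.0, -0.0]
contact_force: [2.8, -0.8, 1.8]
grip_width: 0.0198
finger_force: 45.0
```

>>> {"op": "step_arm", "data": {
  "rows": [
    [0, 0, -0.06, 0, 0, 0, 1],
    [0, 0, -0.06, 0, 0, 0, 1]
  ]
}}

```text
clock: 12.62
ee_pos: [0.5225, 0.1067, 0.1555]
orientation: [0.1, 0.995, -0.0, -0.0]
contact_force: [3.2, -0.0, 0.9]
grip_width: 0.0198
finger_force: 45.0
```

>>> {"op": "step_arm", "data": {
  "rows": [
    [0, 0, -0.06, 0, 0, 0, 1],
    [0, 0, -0.03, 0, 0, 0, 1]
  ]
}}

```text
clock: 12.88
ee_pos: [0.5224, 0.1066, 0.1526]
orientation: [0.1, 0.995, -0.0, -0.0]
contact_force: [3.4, -1.0, -1.0]
grip_width: 0.0196
finger_force: 45.0
```

>>> {"op": "step_arm", "data": {
  "rows": [
    [0, 0, -0.05, 0, 0, 0, 1],
    [0, 0, -0.05, 0, 0, 0, 1]
  ]
}}

```text
clock: 13.12
ee_pos: [0.5215, 0.1064, 0.1494]
orientation: [0.1, 0.995, -0.0, -0.001]
contact_force: [0.6, -0.6, -3.2]
grip_width: 0.0197
finger_force: 45.0
```

>>> {"op": "step_arm", "data": {
  "rows": [
    [0, 0, -0.05, 0, 0, 0, 1],
    [0, 0, -0.05, 0, 0, 0, 1]
  ]
}}

```text
clock: 13.38
ee_pos: [0.5218, 0.1065, 0.1465]
orientation: [0.1, 0.995, -0.0, -0.001]
contact_force: [0.2, 0.1, -2.6]
grip_width: 0.0196
finger_force: 45.0
```

The gate force dropped away at TCP z ≈ 0.151 and the side force with it, so the gate has closed. Now raising gently for the tug.

>>> {"op": "step_arm", "data": {
  "rows": [
    [0, 0, 0.1, 0, 0, 0, 1],
    [0, 0, 0.1, 0, 0, 0, 1],
    [0, 0, 0.1, 0, 0, 0, 1],
    [0, 0, 0.1, 0, 0, 0, 1],
    [0, 0, 0.05, 0, 0, 0, 1],
    [0, 0, 0, 0, 0, 0, 1]
  ]
}}

```text
clock: 14.12
ee_pos: [0.5226, 0.1067, 0.1607]
orientation: [0.1, 0.995, 0.0, 0.0]
contact_force: [-0.9, -0.1, -2.7]
grip_width: 0.0197
finger_force: 45.0
```

>>> {"op": "step_arm", "data": {
  "rows": [
    [0, 0, 0.04, 0, 0, 0, 1]
  ]
}}

```text
clock: 14.25
ee_pos: [0.5224, 0.1066, 0.1616]
orientation: [0.1, 0.995, -0.0, -0.0]
contact_force: [-0.1, 0.7, -2.8]
grip_width: 0.0196
finger_force: 45.0
```

>>> {"op": "step_arm", "data": {
  "rows": [
    [0, 0, 0.04, 0, 0, 0, 1]
  ]
}}

```text
clock: 14.38
ee_pos: [0.5225, 0.1067, 0.163]
orientation: [0.1, 0.995, -0.0, -0.0]
contact_force: [-0.0, 0.2, -2.3]
grip_width: 0.0195
finger_force: 45.0
```

>>> {"op": "step_arm", "data": {
  "rows": [
    [0, 0, 0.04, 0, 0, 0, 1]
  ]
}}

```text
clock: 14.5
ee_pos: [0.5225, 0.1067, 0.1642]
orientation: [0.1, 0.995, -0.0, -0.0]
contact_force: [0.0, 0.3, -2.6]
grip_width: 0.0197
finger_force: 45.0
```

>>> {"op": "step_arm", "data": {
  "rows": [
    [0, 0, 0.03, 0, 0, 0, 1]
  ]
}}

```text
clock: 14.62
ee_pos: [0.5226, 0.1067, 0.1652]
orientation: [0.1, 0.995, 0.0, 0.0]
contact_force: [-0.5, -0.2, -2.7]
grip_width: 0.0195
finger_force: 45.0
```

>>> {"op": "step_arm", "data": {
  "rows": [
    [0, 0, 0.03, 0, 0, 0, 1]
  ]
}}

```text
clock: 14.75
ee_pos: [0.5225, 0.1067, 0.166]
orientation: [0.1, 0.995, -0.0, -0.0]
contact_force: [0.3, 0.5, -2.6]
grip_width: 0.0197
finger_force: 45.0
```

>>> {"op": "step_arm", "data": {
  "rows": [
    [0, 0, 0.03, 0, 0, 0, 1]
  ]
}}

```text
clock: 14.88
ee_pos: [0.5225, 0.1067, 0.1669]
orientation: [0.1, 0.995, -0.0, -0.0]
contact_force: [0.6, -0.2, -3.1]
grip_width: 0.0196
finger_force: 45.0
```

>>> {"op": "step_arm", "data": {
  "rows": [
    [0, 0, 0.02, 0, 0, 0, 1]
  ]
}}

```text
clock: 15.0
ee_pos: [0.5226, 0.1067, 0.1675]
orientation: [0.1, 0.995, 0.0, 0.0]
contact_force: [-0.1, -0.4, -2.0]
grip_width: 0.0196
finger_force: 45.0
```

>>> {"op": "step_arm", "data": {
  "rows": [
    [0, 0, 0.02, 0, 0, 0, 1]
  ]
}}

```text
clock: 15.12
ee_pos: [0.5225, 0.1067, 0.1681]
orientation: [0.1, 0.995, -0.0, -0.0]
contact_force: [-0.4, 0.3, -3.2]
grip_width: 0.0201
finger_force: 45.0
```

>>> {"op": "step_arm", "data": {
  "rows": [
    [0, 0, 0.02, 0, 0, 0, 1]
  ]
}}

```text
clock: 15.25
ee_pos: [0.5225, 0.1067, 0.1687]
orientation: [0.1, 0.995, -0.0, -0.0]
contact_force: [-0.5, -0.1, -2.9]
grip_width: 0.0198
finger_force: 45.0
```

>>> {"op": "step_arm", "data": {
  "rows": [
    [0, 0, 0.02, 0, 0, 0, 1]
  ]
}}

```text
clock: 15.38
ee_pos: [0.5225, 0.1067, 0.1693]
orientation: [0.1, 0.995, -0.0, -0.0]
contact_force: [0.3, -0.1, -2.0]
grip_width: 0.0199
finger_force: 45.0
```

>>> {"op": "step_arm", "data": {
  "rows": [
    [0, 0, 0.02, 0, 0, 0, 1]
  ]
}}

```text
clock: 15.5
ee_pos: [0.5225, 0.1067, 0.1699]
orientation: [0.1, 0.995, -0.0, -0.0]
contact_force: [-0.0, -0.4, -2.1]
grip_width: 0.0197
finger_force: 45.0
```

>>> {"op": "step_arm", "data": {
  "rows": [
    [0, 0, 0.02, 0, 0, 0, 1]
  ]
}}

```text
clock: 15.62
ee_pos: [0.5226, 0.1067, 0.1705]
orientation: [0.1, 0.995, 0.0, 0.0]
contact_force: [-0.3, 0.1, -2.7]
grip_width: 0.0198
finger_force: 45.0
```

>>> {"op": "step_arm", "data": {
  "rows": [
    [0, 0, 0.02, 0, 0, 0, 1]
  ]
}}

```text
clock: 15.75
ee_pos: [0.5225, 0.1067, 0.171]
orientation: [0.1, 0.995, 0.0, -0.0]
contact_force: [0.0, 0.1, -5.2]
grip_width: 0.0196
finger_force: 45.0
```

Contact at 0.1708. Building up force.

>>> {"op": "step_arm", "data": {
  "rows": [
    [0, 0, 0.02, 0, 0, 0, 1]
  ]
}}

```text
clock: 15.88
ee_pos: [0.5224, 0.1067, 0.1712]
orientation: [0.1, 0.995, -0.0, -0.0]
contact_force: [1.0, 0.3, -9.0]
grip_width: 0.02
finger_force: 45.0
```

>>> {"op": "step_arm", "data": {
  "rows": [
    [0, 0, 0.02, 0, 0, 0, 1]
  ]
}}

```text
clock: 16.0
ee_pos: [0.5223, 0.1067, 0.1715]
orientation: [0.1, 0.995, -0.0, -0.0]
contact_force: [1.7, -0.1, -12.5]
grip_width: 0.0196
finger_force: 45.0
```

>>> {"op": "step_arm", "data": {
  "rows": [
    [0, 0, 0.03, 0, 0, 0, 1]
  ]
}}

```text
clock: 16.12
ee_pos: [0.5221, 0.1067, 0.1718]
orientation: [0.1, 0.995, -0.0, -0.001]
contact_force: [5.9, 0.7, -21.8]
grip_width: 0.0202
finger_force: 45.0
```

>>> {"op": "step_arm", "data": {
  "rows": [
    [0, 0, 0, 0, 0, 0, 1],
    [0, 0, 0, 0, 0, 0, 1]
  ]
}}

```text
clock: 16.38
ee_pos: [0.5221, 0.1067, 0.1718]
orientation: [0.1, 0.995, -0.0, -0.001]
contact_force: [4.9, 0.2, -20.1]
grip_width: 0.0198
finger_force: 45.0
```

>>> {"op": "step_arm", "data": {
  "rows": [
    [0, 0, 0, 0, 0, 0, 1],
    [0, 0, 0, 0, 0, 0, 1],
    [0, 0, 0, 0, 0, 0, 1]
  ]
}}

```text
clock: 16.75
ee_pos: [0.5221, 0.1067, 0.1719]
orientation: [0.1, 0.995, -0.0, -0.001]
contact_force: [5.8, 0.1, -19.2]
grip_width: 0.0199
finger_force: 45.0
```

Held at about 17–19 N for 0.7 s. Lowering now.

>>> {"op": "step_arm", "data": {
  "rows": [
    [0, 0, -0.08, 0, 0, 0, 1],
    [0, 0, -0.12, 0, 0, 0, 1],
    [0, 0, -0.15, 0, 0, 0, 1],
    [0, 0, -0.15, 0, 0, 0, 1],
    [0, 0, -0.15, 0, 0, 0, 1],
    [0, 0, -0.15, 0, 0, 0, 1],
    [0, 0, -0.1, 0, 0, 0, 1],
    [0, 0, 0, 0, 0, 0, 1]
  ]
}}

```text
clock: 17.75
ee_pos: [0.5224, 0.1066, 0.1459]
orientation: [0.1, 0.995, -0.0, -0.0]
contact_force: [-0.5, -0.2, -2.5]
grip_width: 0.0196
finger_force: 45.0
```

>>> {"op": "step_arm", "data": {
  "rows": [
    [0, 0, -0.05, 0, 0, 0, 1]
  ]
}}

```text
clock: 17.88
ee_pos: [0.5227, 0.1068, 0.1448]
orientation: [0.1, 0.995, 0.0, 0.0]
contact_force: [0.3, -0.4, -1.5]
grip_width: 0.0195
finger_force: 45.0
```

>>> {"op": "step_arm", "data": {
  "rows": [
    [0, 0, -0.04, 0, 0, 0, 1]
  ]
}}

```text
clock: 18.0
ee_pos: [0.5226, 0.1067, 0.1435]
orientation: [0.1, 0.995, 0.0, 0.0]
contact_force: [-0.2, -0.6, -2.6]
grip_width: 0.0196
finger_force: 45.0
```

>>> {"op": "step_arm", "data": {
  "rows": [
    [0, 0, -0.04, 0, 0, 0, 1]
  ]
}}

```text
clock: 18.12
ee_pos: [0.5226, 0.1067, 0.1423]
orientation: [0.1, 0.995, 0.0, 0.0]
contact_force: [0.4, -0.2, -2.4]
grip_width: 0.0197
finger_force: 45.0
```

>>> {"op": "step_arm", "data": {
  "rows": [
    [0, 0, -0.04, 0, 0, 0, 1]
  ]
}}

```text
clock: 18.25
ee_pos: [0.5225, 0.1067, 0.141]
orientation: [0.1, 0.995, -0.0, 0.0]
contact_force: [-0.5, 0.5, -3.7]
grip_width: 0.02
finger_force: 45.0
```

>>> {"op": "step_arm", "data": {
  "rows": [
    [0, 0, -0.03, 0, 0, 0, 1]
  ]
}}

```text
clock: 18.38
ee_pos: [0.5226, 0.1067, 0.1401]
orientation: [0.1, 0.995, -0.0, -0.0]
contact_force: [0.4, 0.1, -2.4]
grip_width: 0.0196
finger_force: 45.0
```

>>> {"op": "step_arm", "data": {
  "rows": [
    [0, 0, -0.02, 0, 0, 0, 1]
  ]
}}

```text
clock: 18.5
ee_pos: [0.5226, 0.1067, 0.1395]
orientation: [0.1, 0.995, -0.0, 0.0]
contact_force: [0.1, -0.3, -2.3]
grip_width: 0.0198
finger_force: 45.0
```

>>> {"op": "step_arm", "data": {
  "rows": [
    [0, 0, -0.02, 0, 0, 0, 1]
  ]
}}

```text
clock: 18.62
ee_pos: [0.5226, 0.1067, 0.1389]
orientation: [0.1, 0.995, 0.0, 0.0]
contact_force: [-0.1, -0.1, -2.1]
grip_width: 0.0197
finger_force: 45.0
```

>>> {"op": "step_arm", "data": {
  "rows": [
    [0, 0, -0.02, 0, 0, 0, 1]
  ]
}}

```text
clock: 18.75
ee_pos: [0.5226, 0.1067, 0.1383]
orientation: [0.1, 0.995, 0.0, 0.0]
contact_force: [0.2, -0.8, -3.6]
grip_width: 0.02
finger_force: 45.0
```

>>> {"op": "step_arm", "data": {
  "rows": [
    [0, 0, -0.02, 0, 0, 0, 1]
  ]
}}

```text
clock: 18.88
ee_pos: [0.5226, 0.1067, 0.1378]
orientation: [0.1, 0.995, 0.0, 0.0]
contact_force: [-1.0, 0.4, -1.3]
grip_width: 0.0198
finger_force: 45.0
```

>>> {"op": "step_arm", "data": {
  "rows": [
    [0, 0, -0.02, 0, 0, 0, 1]
  ]
}}

```text
clock: 19.0
ee_pos: [0.5227, 0.1067, 0.1376]
orientation: [0.1, 0.995, 0.0, 0.0]
contact_force: [-2.2, -0.1, 3.5]
grip_width: 0.0198
finger_force: 45.0
```

```bash
python3 - <<'E'
from w import *
p,M=shot("scene");cv2.imwrite("pics/s2.png",cv2.resize(p["image"][220:380,100:340,::-1],None,fx=3.3,fy=3.3))
E
```

```text
19.0 [0.5227 0.1067 0.1376] [1.00e-01 9.95e-01 0.00e+00 2.00e-04] yaw y 78.52 [-2.2  -0.05  3.49] 0.019846764040332393
```

View pics/s2.png

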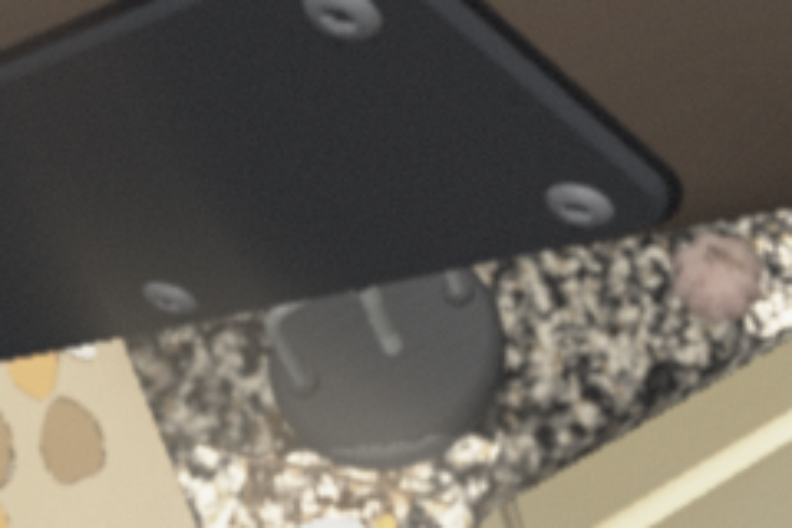

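The gripper hides most of the handle; one hook leg shows at (385,320) hanging inside the loop. It is seated on the bar with about 6 N. Letting go.

>>> {"op": "step_arm", "data": {
  "rows": [
    [0, 0, 0.02, 0, 0, 0, 1],
    [0, 0, 0, 0, 0, 0, -1],
    [0, 0, 0, 0, 0, 0, -1],
    [0, 0, 0, 0, 0, 0, -1],
    [0, 0, 0, 0, 0, 0, -1],
    [0, 0, 0, 0, 0, 0, -1],
    [0, 0, 0, 0, 0, 0, -1],
    [0, 0, 0, 0, 0, 0, -1]
  ]
}}

```text
clock: 20.05
ee_pos: [0.5226, 0.1067, 0.1378]
orientation: [0.1, 0.995, 0.0, 0.0]
contact_force: [0.1, 0.2, 0.5]
grip_width: 0.0838
finger_force: 0.0
```

>>> {"op": "step_arm", "data": {
  "rows": [
    [0, 0, 0.2, 0, 0, 0, -1],
    [0, 0, 0.4, 0, 0, 0, -1],
    [0, 0, 0.6, 0, 0, 0, -1],
    [0, 0, 0.8, 0, 0, 0, -1],
    [0, 0, 0.8, 0, 0, 0, -1],
    [0, 0, 0.8, 0, 0, 0, -1],
    [0, 0, 0.8, 0, 0, 0, -1],
    [0, 0, 0, 0, 0, 0, -1]
  ]
}}

```text
clock: 21.05
ee_pos: [0.5236, 0.1071, 0.2728]
orientation: [0.1, 0.995, 0.001, 0.002]
contact_force: [0.4, -0.1, -0.1]
grip_width: 0.0877
finger_force: 0.0
```

```bash
python3 - <<'E'
from w import *
p,M=shot("wrist");save(p,"w3")
for k in("hook","loop_bar","can","garlic"):
  for r in finder.mark_of(k,p)[:1]: print(k,r["conf"],r["centre"],atz(p,M,r["centre"],0.))
E
```

```text
21.05 [0.5236 0.1071 0.2728] [0.1    0.995  0.0012 0.0021] yaw y 78.53 [ 0.38 -0.15 -0.1 ] 0.08766641018387263
hook 0.75 [319.0, 198.5] [0.53210373 0.10773821 0.        ]
can 0.88 [145.3, 246.0] [ 0.54563235 -0.08088605  0.        ]
garlic 0.82 [128.0, 113.9] [ 0.41519724 -0.05526168  0.        ]
```

View pics/w3.png

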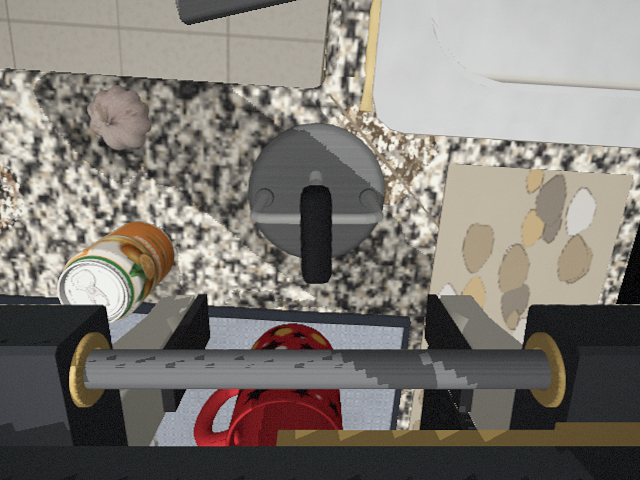

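The handle stands on the loop at (316,230), clear of the open fingers, and the can and garlic have not moved. I'll let it settle, take one check look, then hand in.

>>> {"op": "step_arm", "data": {
  "rows": [
    [0, 0, 0.5, 0, 0, 0, -1],
    [0, 0, 0.5, 0, 0, 0, -1],
    [0, 0, 0, 0, 0, 0, -1],
    [0, 0, 0, 0, 0, 0, -1],
    [0, 0, 0, 0, 0, 0, -1],
    [0, 0, 0, 0, 0, 0, -1],
    [0, 0, 0, 0, 0, 0, -1],
    [0, 0, 0, 0, 0, 0, -1]
  ]
}}

```text
clock: 22.3
ee_pos: [0.5226, 0.1067, 0.2997]
orientation: [0.1, 0.995, -0.0, -0.0]
contact_force: [-0.2, 0.3, -0.1]
grip_width: 0.0878
finger_force: 0.0
```

```bash
python3 - <<'E'
from w import *
p,M=shot("wrist");cv2.imwrite("pics/w4.png",cv2.resize(p["image"][80:320,180:480,::-1],None,fx=2,fy=2))
E
```

```text
22.3 [0.5226 0.1067 0.2997] [ 0.1001  0.995  -0.     -0.    ] yaw y 78.51 [-0.16  0.28 -0.11] 0.08776933898660388
```

View pics/w4.png

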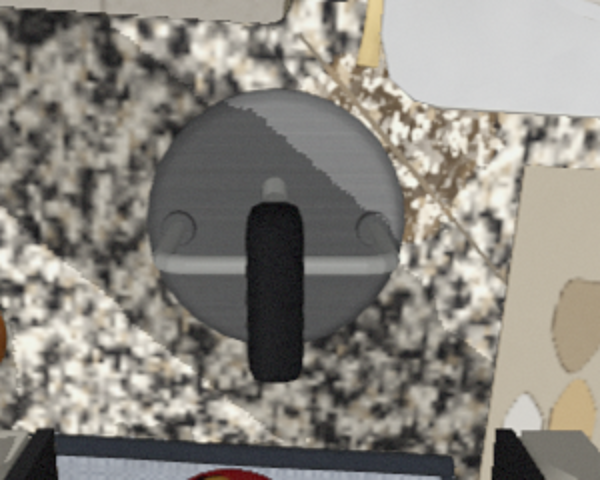

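The handle rests steadily on the loop bar, with the grip at (275,290) in the crop, and nothing is touching it.

```bash
python3 -c "
from rig import arm
print(arm.finish_job())"
```

```text
the job is handed in; nothing more can be done
None
```

The job is handed in: the hook is on the loop with the gate judged shut by feel, it was tugged once at about 17–19 N for 0.7 s (under the 25 N limit), then lowered and let go; the last check showed the handle resting on the loop, and the can and garlic showed no movement (pepper not re-checked).

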